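# Dispense four unit-dose pots from the chute into a pan

### The job

Pick up the steel dose pan by its handle and hold it up under the lip of the dispenser's chute, pressing the black paddle in with the pan's front so that the gate opens and all four white pots slide into the pan. Let none fall beside it. Then set the pan, with the pots in it, down flat in the middle of the black rubber mat and let go; leave the bottle, the jar and the ampoule tray alone.

Things in the scene. Friction and masses are not known exactly. Their poses are not given: they have to be found in the camera images.
- pan: The dose pan: an open rectangular steel pan 120 mm long (x) x 90 wide (y) x 50 high (its end wall at the handle 70 high), walls and floor 3 thick, about 0.16 kg, with one black bar handle on its -x end. Origin: centre of the pan's underside (handle not counted); x points away from the handle, z up. Stands on the table at the start.
- handle (a point): Point to grip on the pan's handle, in the middle of the bar, 105 from the pan's origin towards -x and 40 above the pan's underside; same axes as the pan. The bar is 14 wide (y) and 20 high (its top is 50 above the underside), and reaches from the pan's end wall to 144 from the pan's origin. Gripped from above with the fingers closing along y.
- dispenser: Fixed gravity dispenser: white column (front at x = 85 mm) on a grey base (x = 70 to 230, y = -65 to 65 mm), carrying an open steel chute, 42 wide, up to 320 high, sloping down at 32 degrees to the dispenser's -x. A steel gate shuts its lower end (the lip). Origin: on the table straight below the lip; x points from the lip back to the column, y along the lip, z up.
- lip (a point): Middle of the lip's edge: end of the chute floor, 190 above the table (underside 185, rising with x). The gate's frame stands at the lip: x -7 to 1, y -27 to 27, up to 280 high. Below and in front of the lip all is free but for the paddle. Pots leave here towards the dispenser's -x at up to 1 m/s and land 0 to 60 in front of the lip.
- paddle (a joint): How far the push paddle is pressed in, m: 0 at rest, 0.025 at its stop. Pressing it (along the dispenser's +x) lifts the gate 1.4 times as far; pots start to slide out at about 0.012 and pass freely from 0.016. It springs back and shuts the gate when let go; about 1.4 N to start, 3.4 N at its stop.
- paddle_face (a point): Centre of the paddle's front: an upright black plate 60 wide x 70 high under the chute, 90 to 160 above the table, its front 15 behind the lip at rest (dispenser x = 15) and 40 behind it when fully pressed. It faces the dispenser's -x.
- mat: The black rubber mat, fixed flat on the table, 200 x 200 x 4 thick. Origin: centre of its underside.
- spray: Bystander: green glass bottle with a green cap, 60 diameter, 170 high, standing. Origin: centre of its underside.
- jar: Bystander: small amber jar with a lid, 56 diameter, 70 high, standing. Origin: centre of its underside.
- ampoules: Bystander: clear tray of brown ampoules, 140 (x) x 100 (y), 62 high. Origin: centre of its underside.
- pot0: Sealed unit-dose pot, a white plastic disc 28 diameter x 16 thick with a foil top, 15 g; number 1 of four in single file in the chute, counted from the gate. Origin: centre of its underside, z along its axis.
- pot1: Sealed unit-dose pot, a white plastic disc 28 diameter x 16 thick with a foil top, 15 g; number 2 of four in single file in the chute, counted from the gate. Origin: centre of its underside, z along its axis.
- pot2: Sealed unit-dose pot, a white plastic disc 28 diameter x 16 thick with a foil top, 15 g; number 3 of four in single file in the chute, counted from the gate. Origin: centre of its underside, z along its axis.
- pot3: Sealed unit-dose pot, a white plastic disc 28 diameter x 16 thick with a foil top, 15 g; number 4 of four in single file in the chute, counted from the gate. Origin: centre of its underside, z along its axis.
Mind the look-alikes: they are no part of the job. Leave any red look-alike of the pan alone.

How it is judged:
By the outcome, as a careful person would: the job done as asked, in the order asked, and still so for the second after the job is handed in, with the robot touching nothing.
It also fails if it takes over 58 s, if anything falls off the work surface, if the arm or the gripper's body presses on something with over 40 N, if the wrist force passes 120 N, or if a joint passes its speed limit or range.

### The arm

A 6-joint arm with a two-finger parallel gripper is mounted at the origin on the work surface. World frame = base frame: x ahead of the robot, y to its left, z up, the work surface at z = 0. Lengths are in mm, angles in rad, forces in N, time in s.
With the tool pointing down it reaches from about 400 to 925 mm from the base axis. Payload 12.5 kg.
Tool frame: the origin (TCP) lies at the very end of the fingers, on their centre line; the grasp point (between the pads) lies 19 mm behind it; z points along the fingers, y is the direction in which the jaws open and shut (so a half turn about z gives the same grasp; the last joint's range is limited). The gripper opens to 95 mm and grips with 3 to 60 N. Pads are 20 mm wide; open, the fingers measure 119 mm over their backs; the gripper's body (75 mm by 180 mm) begins 59 mm behind the grasp point.
Start: joints at [-1.353, 0.491, 1.559, -0, 1.092, -0.106], TCP at [198.881, -592.534, 182.461] pointing down, gripper open.
Joint ranges: [-3.1, 3.1], [-0.84, 2.19], [0.05, 2.79], [-1.13, 4.28], [0.06, 2.93], [-2.69, 2.69]. Speed limits (rad/s): [2.22, 2.22, 2.79, 3.14, 3.14, 3.14].

### API

Orientations are given as [roll, pitch, yaw] about the fixed x, y, z axes, in that order (R = Rz(yaw) Ry(pitch) Rx(roll)).
In Python, from cell import env gives the robot as it stands.
- The arm moves only by the shell command python3 -m pendant 'ROWS'. ROWS is JSON, a list that holds one entry, the list of rows, each a list of 5 numbers: the opening, from 0 (shut) to 1 (fully open), then the shift along the tool's x, y, z in m, then the turn about the tool's z in rad. A call has exactly 8 rows; each row is the pose to reach, as a shift and turn from the pose commanded when the call began, along the tool's axes at that moment; what a row does not reach only later rows make up. A row lasts 1/10 s, in which the tool goes at most 50 mm and 8.59 degrees, less where a joint would pass 70% of its speed; a pose out of reach is approached as far as the arm can. A call with a gripper value outside its range is refused whole. The fingers move at their own pace and stop on an object; the grip force is fixed at half the most. Time passes only in rows, so rows that repeat a pose let the fingers close, or fill a call up. It gives the time, the measured TCP pose, the force and the opening at its end, in the units of the state.
- env.state(): the state, without advancing time (a new reading comes with each control period).
- env.read_camera(name): name is "side" or "top"; returns a dict with "image" (400x640x3 uint8, blue, green, red), "range_z" (400x640 float32, mm along the optical axis (not along the pixel's ray), 0 where there is no reading), "fx", "fy", "cx", "cy" (pixels), "rvec" (rotation vector, rad) and "tvec" (3), from world to camera coordinates, as OpenCV has them. Camera axes: x right, y down, z forward; pixel columns grow to the right and rows downward; lengths in mm; the calibration is good to about 2 mm. A picture is of the moment at which its call begins.
- env.job_done(): hands the job in, once; it reports no verdict.
The state is a dict: "t": time; "joints": joint angles; "qvel": joint speeds; "tau": joint torques, N m; "eef_pos": TCP position; "tcp_rot": TCP orientation; "ft_force": force on the tool from outside, world axes, zero at the start; "moment": the same for the moment, N m; "opening": opening from 0.0 (shut) to 1.0 (fully open).
Only numpy, scipy, OpenCV 4.12 (cv2) and the standard library are available. Lean on these libraries where they do the work, as an engineer would, in place of code of your own. Each camera call takes 0.05 s, during which the arm holds its last target. There are 200 camera calls.

## Working session

There is one attempt and no reset: what is moved stays moved. The work goes in short steps, Python scripts to look and compute and a shell command to move; the robot and the scene stay as the last step left them, time stands still between calls to the robot, and variables do not carry over. Pictures are saved under pics/ and viewed, about 8 in all and at most 12, crops included, and the job is handed in when it is done.

```bash
mkdir -p pics; ls
cat > h.py <<'E'
import numpy as np,cv2
from cell import env
def cam(n):
    c=env.read_camera(n); R=cv2.Rodrigues(np.array(c["rvec"],float))[0]; t=np.array(c["tvec"],float).ravel()
    z=c["range_z"]; v,u=np.mgrid[:z.shape[0],:z.shape[1]]
    P=np.stack([(u-c["cx"])/c["fx"]*z,(v-c["cy"])/c["fy"]*z,z],-1)
    W=(P-t)@R; W[z==0]=np.nan
    return c,W
E
python3 - <<'E'
from h import *
for n in("top","side"):
    c,W=cam(n); cv2.imwrite(f"pics/{n}0.png",c["image"]); np.savez(f"{n}0.npz",W=W,im=c["image"])
    R=cv2.Rodrigues(np.array(c["rvec"],float))[0]; print(n,-R.T@np.array(c["tvec"],float).ravel(),R[2])
print(env.state())
E
```

```text
pics
top [ 287.50930217   12.04595929 1639.56854677] [ 0.12319888 -0.00579991 -0.99236505]
side [   74.35047923 -1184.94251312  1215.47996145] [ 0.25516908  0.72945256 -0.63465558]
{'t': 0.1, 'joints': array([-1.35261568e+00,  4.91442979e-01,  1.55940413e+00,  9.22144589e-06,
        1.09171087e+00, -1.05627040e-01]), 'qvel': array([-0.00190523, -0.000717  , -0.00217354,  0.0019537 , -0.0015067 ,
       -0.00031985]), 'tau': array([ 4.16965588e-03, -6.13621545e+01, -2.58605468e+01,  6.94173295e-02,
        4.70330066e-02, -4.03465754e-05]), 'eef_pos': array([ 198.81359026, -592.2641537 ,  181.94980355]), 'tcp_rot': array([-3.14063357e+00, -1.09908151e-04,  3.23803378e-01]), 'ft_force': array([-0.3583662 , -0.13415166,  0.160338  ]), 'moment': array([ 0.00547808, -0.01407664, -0.04232873]), 'opening': 0.9981145365449599}
```

View pics/top0.png

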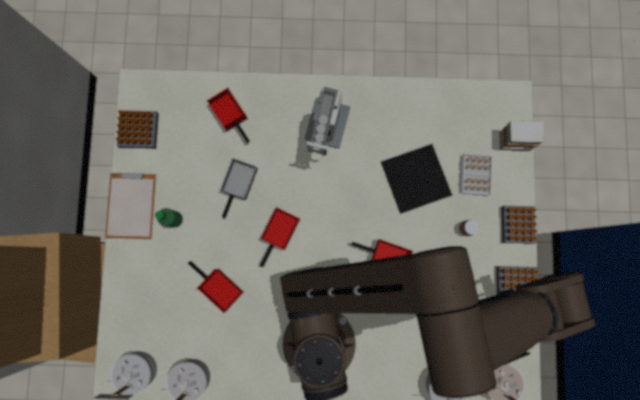

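View pics/side0.png

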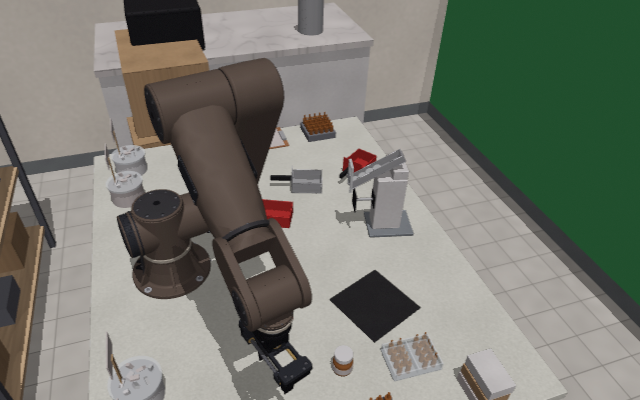

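Top view: steel pan at (240,180) with its handle to (227,215); dispenser at (325,120) with its lip near (318,150); mat at (416,178); red pans scattered around, one at (280,230) near the path. The side view agrees.

Run:
```python
import numpy as np,cv2
D=np.load("top0.npz");W=D["W"];im=D["im"].astype(int)
S=np.load("side0.npz");Ws=S["W"];ims=S["im"].astype(int)
def rect(p,s):
    r=cv2.minAreaRect(p[:,:2].astype(np.float32)); print(s,len(p),np.round(r[0],1),np.round(r[1],1),round(r[2],1),"z",np.round(np.percentile(p[:,2],[2,50,98]),1)); return r
def sel(W,im,u0,u1,v0,v1,f): 
    w=W[v0:v1,u0:u1].reshape(-1,3);i=im[v0:v1,u0:u1].reshape(-1,3); m=f(w,i)&np.isfinite(w[:,0]); return w[m]
# mat
p=sel(W,im,370,460,135,220,lambda w,i:i.max(1)<60); rect(p,"mat")
nr=lambda i:(i.max(1)-i.min(1)<40)
p=sel(W,im,205,270,145,225,lambda w,i:(w[:,2]>30)&nr(i)); rect(p,"pan z>30")
p=sel(W,im,205,270,145,225,lambda w,i:(w[:,2]>8)&(w[:,2]<95)&nr(i)); rect(p,"pan+handle")
ph=sel(W,im,205,270,145,225,lambda w,i:(w[:,2]>30)&(i.max(1)<60)); rect(ph,"handle")
p=sel(W,im,205,270,145,202,lambda w,i:(w[:,2]>3)&(i.min(1)>70)&nr(i)); rect(p,"pan body")
q=sel(Ws,ims,265,330,160,200,lambda w,i:(w[:,2]>10)&(w[:,2]<95)&nr(i)); rect(q,"side pan")
q=sel(Ws,ims,265,330,160,200,lambda w,i:(w[:,2]>30)&(i.max(1)<60)); rect(q,"side handle")
# dispenser
for lo,hi in((6,50),(90,180),(180,215),(215,250),(250,290),(290,330)):
    for n,(w,i,b) in{"top":(W,im,(295,360,75,170)),"side":(Ws,ims,(335,420,140,245))}.items():
        p=sel(w,i,*b,lambda w,i:(w[:,2]>lo)&(w[:,2]<hi)&nr(i))
        if len(p)>5: rect(p,f"disp {n} {lo}-{hi}")
q=sel(Ws,ims,335,385,175,215,lambda w,i:(i.max(1)<50)&(w[:,2]>60)); rect(q,"paddle side dark")
a=cv2.resize(D["im"][80:230,200:370],None,fx=4,fy=4,interpolation=2);cv2.imwrite("pics/c1.png",a[:600])
a=cv2.resize(S["im"][130:250,260:430],None,fx=4,fy=4,interpolation=2);cv2.imwrite("pics/c2.png",a)
```

```text
mat 2866 [ 575.3 -327. ] [192.  193.7] 21.0 z [-3.7  4.1 12.1]
pan z>30 340 [511.4 304.8] [ 93.4 204.1] 71.1 z [31.4 48.  69.9]
pan+handle 602 [535.1 302.5] [281.3 213.4] 1.2 z [ 8.1 36.7 68.8]
handle 60 [454.3 322.2] [11.9 77. ] 72.4 z [43.5 50.  56.3]
pan body 1215 [574.6 304.9] [205.4 226.5] 2.4 z [ 3.1  6.1 62.2]
side pan 672 [524.6 345.8] [217.  239.8] 78.0 z [10.8 35.9 58.7]
side handle 94 [451.7 318.6] [24.3 78.4] 66.4 z [33.7 46.2 57.5]
disp top 6-50 877 [769.9  -6.7] [342.  231.1] 0.9 z [ 6.1 10.5 24.2]
disp side 6-50 980 [807.4 206.4] [667.  318.1] 70.0 z [ 6.2 13.  48.1]
disp top 90-180 98 [703.6   3.4] [ 67.  187.2] 76.2 z [ 93.3 140.  179.2]
disp side 90-180 800 [714.3  -3. ] [ 72.6 174.3] 71.2 z [ 92.1 134.1 177.3]
disp top 180-215 99 [697.4   4.5] [ 66.  181.9] 76.5 z [183.  206.6 214.8]
disp side 180-215 363 [702.6   1. ] [ 69.1 199. ] 70.9 z [180.7 199.  214.3]
disp top 215-250 503 [702.3   5.7] [ 69.9 195.4] 76.3 z [216.2 228.8 249.1]
disp side 215-250 642 [700.4  -1.3] [ 66.3 196.8] 74.7 z [215.8 229.  248.9]
disp top 250-290 579 [705.2   5.7] [ 60.2 191. ] 76.0 z [251.1 265.3 288.4]
disp side 250-290 550 [704.4   2.2] [ 61.9 192.6] 75.5 z [251.4 264.  288.5]
disp top 290-330 107 [758.5  -7.9] [41.9 61. ] 76.9 z [290.3 301.8 319.7]
disp side 290-330 143 [758.7  -9.5] [51.4 56.4] 82.6 z [290.4 300.  317. ]
paddle side dark 93 [665.2   7.3] [55.9 71.4] 75.2 z [ 97.9 131.5 162.1]
```

View pics/c1.png

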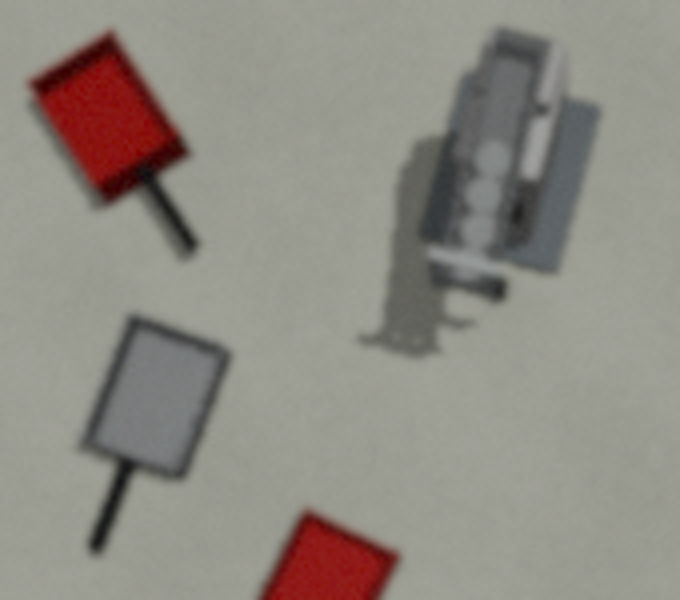

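View pics/c2.png

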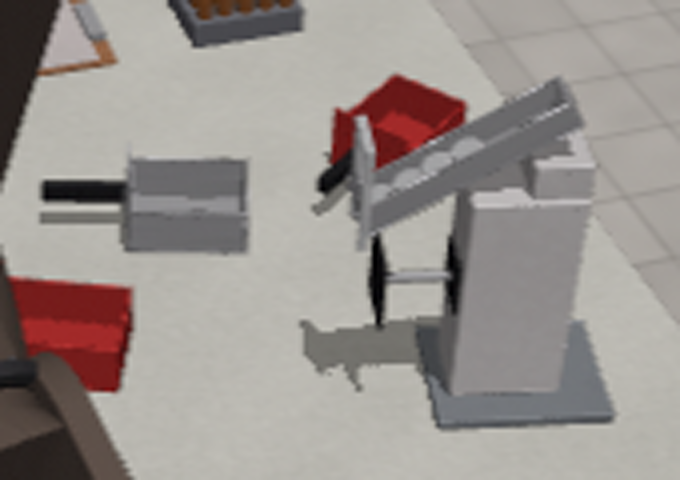

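Run:
```python
import numpy as np,cv2
D=np.load("top0.npz");S=np.load("side0.npz")
def get(d,u0,u1,v0,v1):
    w=d["W"][v0:v1,u0:u1].reshape(-1,3);i=d["im"][v0:v1,u0:u1].reshape(-1,3).astype(int)
    m=np.isfinite(w[:,0])&(i.max(1)-i.min(1)<40); return w[m],i[m]
a=np.radians(-14); L=np.array([619,27.])
Rm=np.array([[np.cos(a),-np.sin(a)],[np.sin(a),np.cos(a)]])
for n,d,b in(("top",D,(295,360,75,170)),("side",S,(335,420,140,245))):
    w,i=get(d,*b); l=w.copy(); l[:,:2]=(w[:,:2]-L)@Rm   # dispenser frame
    pr=lambda s,m,f=(1,10,50,90,99):print(n,s,m.sum(),"x",np.round(np.percentile(l[m,0],f),1),"y",np.round(np.percentile(l[m,1],f),1),"z",np.round(np.percentile(l[m,2],f),1)) if m.sum()>5 else None
    near=(abs(l[:,1])<100)&(l[:,0]>-60)&(l[:,0]<250)
    pr("frame",near&(l[:,2]>240)&(l[:,2]<285)&(l[:,0]<15))
    pr("framelow",near&(l[:,2]>185)&(l[:,2]<235)&(l[:,0]<6))
    pr("paddle",near&(l[:,2]>85)&(l[:,2]<165)&(l[:,0]<45)&(i.max(1)<70))
    pr("colfront/side",near&(l[:,2]>40)&(l[:,2]<170)&(l[:,0]>60))
    pr("base",near&(l[:,2]>5)&(l[:,2]<25)&(l[:,0]>50))
    # yaw fits
    for s,m in(("frame",near&(l[:,2]>240)&(l[:,2]<285)&(l[:,0]<8)),("paddle",near&(l[:,2]>85)&(l[:,2]<165)&(l[:,0]<35)&(i.max(1)<70)),):
        if m.sum()>20: k=np.polyfit(l[m,1],l[m,0],1); print("  yawcorr deg",s,np.degrees(-k[0]).round(1),k[1].round(1))
    m=near&(l[:,2]>60)&(l[:,2]<170)&(l[:,0]>95)&(l[:,1]<0)
    if m.sum()>20: k=np.polyfit(l[m,0],l[m,1],1); print("  yawcorr colside",np.degrees(k[0]).round(1),k)
# bystanders/bottle rough
for n,(u,v) in dict(bottle=(167,217),jar=(469,228),amp=(476,175),redpan=(280,230)).items(): print(n,np.round(D["W"][v,u]))
```

```text
top frame 66 x [-6.8 -6.2 -2.6  1.4  2.7] y [-28.6 -26.   -2.5  22.   24.2] z [244.3 260.4 277.8 282.  283.6]
top framelow 72 x [-10.8  -9.1  -5.3   2.1   5.4] y [-28.1 -24.4  -2.2  18.6  24.1] z [191.1 205.5 224.4 230.  232.2]
top colfront/side 105 x [ 82.1  83.9  87.5 156.3 179. ] y [-35.8 -35.5 -32.3 -18.4  31. ] z [ 44.3  54.2 113.1 159.  169. ]
top base 717 x [ 57.7  78.  136.4 214.7 244.1] y [-95.8 -63.8 -40.2  62.7  94. ] z [ 5.1  6.1 11.1 16.6 21.7]
  yawcorr deg frame 1.2 -2.5
  yawcorr colside 0.5 [ 8.39397438e-03 -3.63853841e+01]
side frame 65 x [-7.2 -6.4 -3.2  0.3  1.4] y [-32.4 -29.7 -17.1  20.2  26.4] z [241.9 248.6 269.1 280.7 283.4]
side framelow 75 x [-11.7  -9.   -4.5   1.2   5.2] y [-32.5 -29.6 -20.5  18.8  25.5] z [189.5 195.  220.8 230.8 234.8]
side paddle 62 x [14.  14.6 15.4 16.8 18.5] y [-35.1 -30.4  -9.5  17.4  24.3] z [ 95.9  99.8 131.9 157.8 162.8]
side colfront/side 949 x [ 74.5  85.  125.8 172.4 183.6] y [-41.8 -38.  -33.5 -14.4  22.1] z [ 42.   54.  110.1 156.9 169.2]
side base 669 x [ 61.5  76.3 153.6 221.3 240.9] y [-86.4 -64.2 -35.8  32.5  61.6] z [ 5.3  7.3 12.1 17.1 23.8]
  yawcorr deg frame 2.1 -3.6
  yawcorr deg paddle 1.3 15.4
  yawcorr colside 0.9 [ 1.57220204e-02 -3.65622262e+01]
bottle [403. 498. 134.]
jar [ 398. -490.   73.]
amp [ 590. -537.   11.]
redpan [379. 146.  -1.]
```

```bash
python3 -m pendant '[[[1,0,0,-0.03,0],[1,0.02,-0.05,-0.06,0],[1,0.04,-0.1,-0.08,0],[1,0.06,-0.15,-0.08,0],[1,0.08,-0.2,-0.08,0],[1,0.1,-0.25,-0.08,0],[1,0.12,-0.3,-0.08,0],[1,0.14,-0.35,-0.08,0]]]'
```

```text
t: 0.9
eef_pos: [217.7, -251.2, 262.2]
tcp_rot: [-3.141, -0.0, 0.323]
ft_force: [0.3, -0.5, 0.6]
opening: 0.999
```

```bash
python3 -m pendant '[[[1,0.045,-0.01,0,0],[1,0.09,-0.03,0,0.08],[1,0.135,-0.055,0,0.16],[1,0.18,-0.08,0,0.24],[1,0.225,-0.11,0,0.32],[1,0.265,-0.14,0,0.4],[1,0.3,-0.17,0,0.48],[1,0.33,-0.2,0,0.56]]]'; python3 -c "
from cell import env;s=env.state();print(s['eef_pos'],s['tcp_rot'],s['joints'])"
```

```text
t: 1.7
eef_pos: [468.2, 43.6, 262.1]
tcp_rot: [3.141, 0.0, -0.239]
ft_force: [0.3, -2.1, 0.6]
opening: 1.002
[468.23359762  43.56359066 262.14938814] [ 3.14144130e+00  1.42929236e-04 -2.39076006e-01] [-4.77488980e-02  1.85339433e-01  1.80627133e+00 -1.33009307e-04
  1.15015100e+00  1.76217775e+00]
```

```bash
python3 -m pendant '[[[1,-0.015,-0.045,0.02,0],[1,-0.03,-0.09,0.04,0.03],[1,-0.045,-0.135,0.06,0.06],[1,-0.06,-0.18,0.08,0.093],[1,-0.072,-0.22,0.1,0.093],[1,-0.072,-0.234,0.11,0.093],[1,-0.072,-0.234,0.12,0.093],[1,-0.072,-0.234,0.12,0.093]]]'
python3 - <<'E'
from h import *
c,W=cam("top");s=env.state();print(s['eef_pos'],s['tcp_rot'],s['joints'])
c,W=cam("side");cv2.imwrite("pics/s1.png",cv2.resize(c["image"][110:260,200:400],None,fx=4,fy=4,interpolation=2))
E
```

```text
t: 2.5
eef_pos: [451.6, 284.8, 141.1]
tcp_rot: [3.14, 0.002, -0.329]
ft_force: [0.3, -0.7, -0.0]
opening: 0.997
[452.05602318 284.51224998 142.04678556] [ 3.14046806e+00  7.42539766e-04 -3.29871456e-01] [ 4.38214595e-01  4.11210976e-01  1.82776694e+00 -3.72842276e-04
  9.03930160e-01  2.33911277e+00]
```

View pics/s1.png

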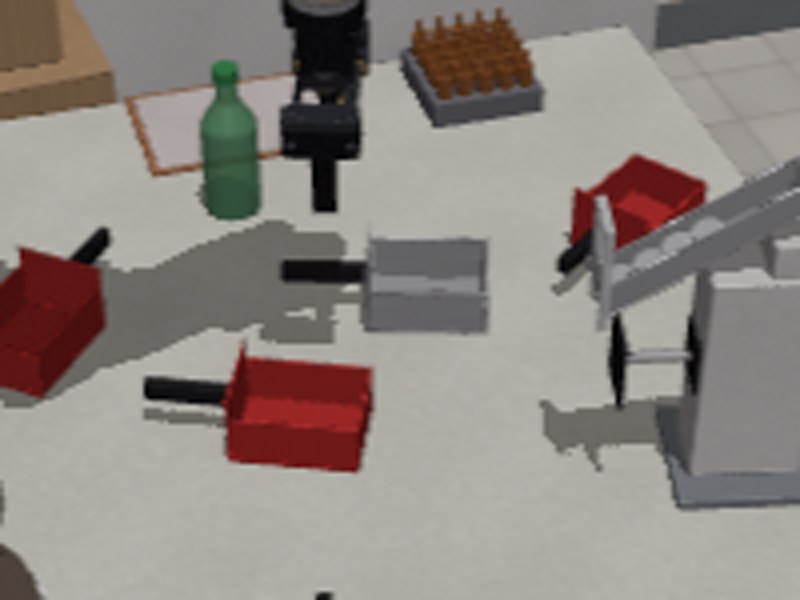

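The gripper is short of the handle in y, so I shift and settle before descending.

```bash
python3 -m pendant '[[[1,-0.008,-0.037,0,0],[1,-0.008,-0.037,0.02,0],[1,-0.008,-0.037,0.05,0],[1,-0.008,-0.037,0.06,0],[1,-0.008,-0.037,0.06,0],[1,-0.008,-0.037,0.06,0],[1,-0.008,-0.037,0.06,0],[1,-0.008,-0.037,0.06,0]]]'
python3 - <<'E'
from h import *
c,W=cam("side");s=env.state();print(s['eef_pos'],s['tcp_rot'])
m=np.isfinite(W[...,0])&(c["image"].max(-1)<60)&(abs(W[...,0]-430)<80)&(abs(W[...,1]-325)<50)
p=W[m]; q=p[(p[:,2]>35)&(p[:,2]<60)]; print(len(q),q.mean(0),cv2.minAreaRect(q[:,:2].astype(np.float32)))
E
```

```text
t: 3.4
eef_pos: [457.0, 323.4, 83.4]
tcp_rot: [-3.14, -0.001, -0.329]
ft_force: [-0.4, 1.1, 0.8]
opening: 1.003
[456.8653146  323.38744935  83.19819109] [-3.14066095e+00 -9.98882899e-04 -3.29279971e-01]
100 [450.94183516 318.900607    46.45789288] ((450.67767333984375, 318.7665100097656), (22.715930938720703, 82.00704956054688), 74.802490234375)
```

```bash
python3 -m pendant '[[[1,0,0.001,0.03,0],[1,0,0.001,0.05,0],[1,0,0.001,0.061,0],[1,0,0.001,0.061,0],[0,0,0.001,0.061,0],[0,0,0.001,0.061,0],[0,0,0.001,0.061,0],[0,0,0.001,0.061,0]]]'; python3 -m pendant '[[[0,0,0,0,0],[0,0,0,0,0],[0,0,0,0,0],[0,0,0,0,0],[0,0,0,-0.02,0],[0,0,0,-0.04,0],[0,0,0,-0.06,0],[0,0,0,-0.06,0]]]'
```

```text
t: 4.25
eef_pos: [456.4, 322.5, 21.9]
tcp_rot: [-3.141, -0.001, -0.329]
ft_force: [-0.2, 0.5, -0.6]
opening: 0.716
t: 5.05
eef_pos: [457.2, 322.9, 83.5]
tcp_rot: [-3.139, -0.003, -0.329]
ft_force: [-0.1, -0.5, -0.1]
opening: 0.047
```

The fingers are slower than I assumed (~0.7/s) and had not closed before the lift. Reopen, go down again and wait longer.

```bash
python3 -m pendant '[[[0.5,0,0,0,0],[0.5,0,0,0,0],[0.5,0,0,0,0],[0.5,0,0,0,0],[0.5,0,0,0,0],[0.5,0,0,0,0],[0.5,0,0,0,0],[0.5,0,0,0,0]]]'
python3 - <<'E'
from h import *
c,W=cam("top");print(env.state()['eef_pos'],env.state()['opening'])
im=c["image"].astype(int); w=W[145:225,205:270].reshape(-1,3);i=im[145:225,205:270].reshape(-1,3)
m=np.isfinite(w[:,0])&(w[:,2]>30)&(w[:,2]<72)&(w[:,0]>500)&(i.max(1)-i.min(1)<40)
print(m.sum(),cv2.minAreaRect(w[m,:2].astype(np.float32)))
W0=np.load("top0.npz");w=W0["W"][145:225,205:270].reshape(-1,3);i=W0["im"][145:225,205:270].reshape(-1,3).astype(int)
m=np.isfinite(w[:,0])&(w[:,2]>30)&(w[:,2]<72)&(w[:,0]>500)&(i.max(1)-i.min(1)<40)
print(m.sum(),cv2.minAreaRect(w[m,:2].astype(np.float32)))
E
```

```text
t: 5.85
eef_pos: [456.2, 322.3, 81.3]
tcp_rot: [3.141, -0.0, -0.329]
ft_force: [0.7, 0.5, 0.5]
opening: 0.498
[456.1784372  322.34716332  81.33265897] 0.49734744804529957
138 ((561.6026611328125, 288.1204833984375), (92.52290344238281, 98.35299682617188), 71.22705078125)
177 ((550.6611328125, 291.2817077636719), (93.35026550292969, 121.0404052734375), 71.06200408935547)
```

```bash
python3 -m pendant '[[[0.5,0,0,0.03,0],[0.5,0,0,0.05,0],[0.5,0,0,0.06,0],[0,0,0,0.06,0],[0,0,0,0.06,0],[0,0,0,0.06,0],[0,0,0,0.06,0],[0,0,0,0.06,0]]]'; python3 -m pendant '[[[0,0,0,0,0],[0,0,0,0,0],[0,0,0,0,0],[0,0,0,0,0],[0,0,0,0,0],[0,0,0,0,0],[0,0,0,0,0],[0,0,0,0,0]]]'
```

```text
t: 6.7
eef_pos: [456.4, 322.5, 21.9]
tcp_rot: [-3.141, -0.001, -0.329]
ft_force: [0.1, 0.2, 0.6]
opening: 0.136
t: 7.5
eef_pos: [456.2, 322.3, 21.3]
tcp_rot: [3.141, -0.0, -0.329]
ft_force: [-1.1, -0.8, 0.1]
opening: 0.005
```

Shut without the handle; I need to look.

Run:
```python
from h import *
c,W=cam("side");a=cv2.resize(c["image"][130:220,240:350],None,fx=5,fy=5,interpolation=2)
d,V=cam("top");b=cv2.resize(d["image"][140:230,200:280],None,fx=5,fy=5,interpolation=2)
cv2.imwrite("pics/g.png",cv2.resize(np.hstack([a,b]),None,fx=.8,fy=.8))
```

```text
(no output)
```

View pics/g.png

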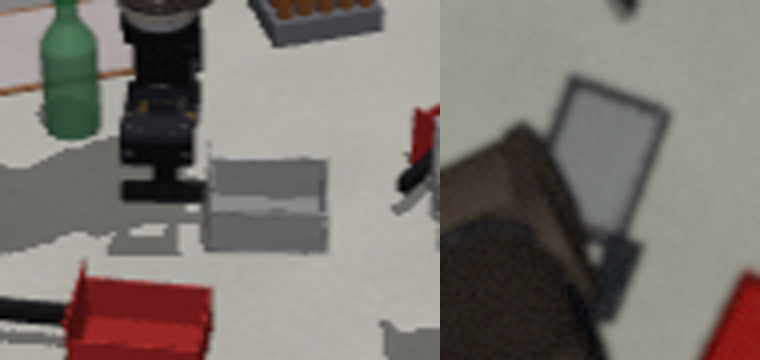

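Run:
```python
from h import *
c,W=cam("side");s=env.state();print(s['eef_pos'],s['opening'],s['ft_force'])
T=s['eef_pos'];a=-.33
l=W-T; x=l[...,0]*np.cos(a)+l[...,1]*np.sin(a); y=-l[...,0]*np.sin(a)+l[...,1]*np.cos(a); z=W[...,2]
m=np.isfinite(x)&(abs(x)<110)&(abs(y)<80)&(c["image"].max(-1)<70)
for lo in range(10,130,10):
    k=m&(z>=lo)&(z<lo+10)
    if k.sum(): print(lo,k.sum(),"x",np.percentile(x[k],[2,50,98]).round(),"y",np.percentile(y[k],[2,50,98]).round())
d,V=cam("top");l=V-T;x=l[...,0]*np.cos(a)+l[...,1]*np.sin(a); y=-l[...,0]*np.sin(a)+l[...,1]*np.cos(a);z=V[...,2]
k=np.isfinite(x)&(x>45)&(x<200)&(abs(y)<80)&(z>30)&(z<75);print(k.sum(),"pan rim y",np.percentile(y[k],[1,50,99]).round(1),"x",np.percentile(x[k],[1,50,99]).round(1))
```

```text
[456.19716169 322.32411481  21.33519286] 0.0021436383405765876 [0.11608018 0.24046025 0.96807102]
20 2 x [-41. -13.  16.] y [-3. -2. -0.]
30 39 x [-38.  -2.  34.] y [-11.  -5.   4.]
40 54 x [-45.  -4.  37.] y [-13.  -6.   8.]
50 33 x [-42.   2.  34.] y [-13.  -6.   1.]
60 12 x [-12.  -6.   5.] y [-12.  -6.   1.]
70 5 x [-12.  -1.   6.] y [-16. -11.  -6.]
120 1 x [8. 8. 8.] y [-78. -78. -78.]
140 pan rim y [-44.6 -16.6  47.6] x [ 50.  133.1 159.9]
```

Run:
```python
from h import *
c=env.read_camera("side");K=np.array([[c["fx"],0,c["cx"]],[0,c["fy"],c["cy"]],[0,0,1.]])
pr=lambda p:cv2.projectPoints(np.array([p],float),np.array(c["rvec"],float),np.array(c["tvec"],float),K,None)[0].ravel().round(1)
print("z142 pose",pr([452,284.5,142]),"seen about (281,163)")
T=env.state()['eef_pos'];print("tip now",pr(T),"handle mid top",pr([456,322,50]),"bottom near",pr([454,316,30]))
im=c["image"].copy();u,v=pr(T)
a=cv2.resize(im[150:200,255:305],None,fx=12,fy=12,interpolation=0)
a=np.clip(a.astype(float)*2.5,0,255).astype(np.uint8)
cv2.drawMarker(a,(int((u-255+.5)*12),int((v-150+.5)*12)),(0,255,255),0,20,1)
cv2.imwrite("pics/g2.png",a)
```

```text
z142 pose [282.6 161.9] seen about (281,163)
tip now [281.8 181.4] handle mid top [281.6 175.6] bottom near [281.6 180.7]
```

View pics/g2.png

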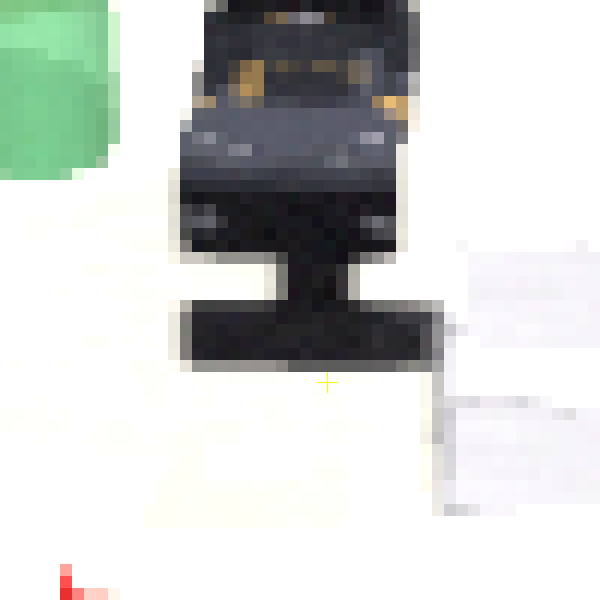

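The near finger seems to cover the bar here (dark down to the bar's bottom edge), so it may well be holding; a small lift tests that.

```bash
python3 -m pendant '[[[0,0,0,-0.01,0],[0,0,0,-0.02,0],[0,0,0,-0.03,0],[0,0,0,-0.04,0],[0,0,0,-0.05,0],[0,0,0,-0.05,0],[0,0,0,-0.05,0],[0,0,0,-0.05,0]]]'
python3 - <<'E'
from h import *
c,W=cam("side");s=env.state();print(s['eef_pos'],s['opening'],s['ft_force'],s['moment'])
cv2.imwrite("pics/l.png",cv2.resize(c["image"][130:220,240:350],None,fx=5,fy=5,interpolation=2))
T=s['eef_pos'];a=-.33;l=W-T; x=l[...,0]*np.cos(a)+l[...,1]*np.sin(a); y=-l[...,0]*np.sin(a)+l[...,1]*np.cos(a); z=W[...,2]
for lo in range(45,165,10):
    k=np.isfinite(x)&(x>lo)&(x<lo+10)&(abs(y)<60)&(z>10)
    if k.sum(): print(lo,k.sum(),"z",np.percentile(z[k],[2,50,98]).round())
E
```

```text
t: 8.55
eef_pos: [456.0, 322.2, 71.0]
tcp_rot: [3.141, 0.0, -0.329]
ft_force: [0.6, -0.1, -0.9]
opening: 0.001
[455.95148391 322.20401291  70.89546283] 0.004211307490850256 [-0.9455229   0.97656677  0.44821076] [ 0.08334951 -0.00797784 -0.01398289]
45 130 z [ 13. 355. 430.]
55 100 z [ 11. 360. 418.]
65 94 z [ 12.  49. 405.]
75 34 z [13. 29. 52.]
85 53 z [11. 32. 54.]
95 44 z [11. 32. 50.]
105 43 z [11. 30. 50.]
115 43 z [10. 31. 51.]
125 42 z [11. 29. 49.]
135 42 z [11. 33. 50.]
145 49 z [11. 31. 51.]
155 27 z [12. 43. 55.]
```

View pics/l.png

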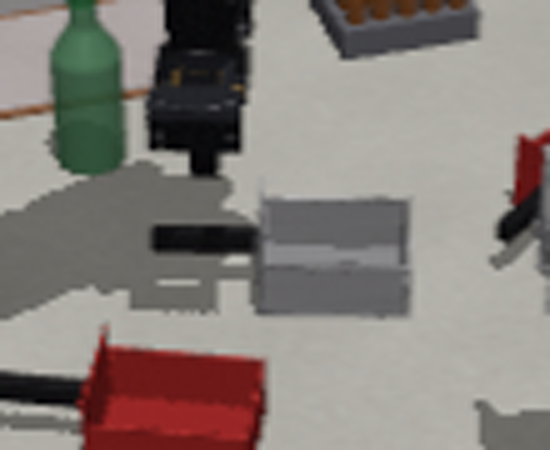

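The pan stayed put, and the visible fingertip (281,165) is ~30 mm higher than the reported TCP projects. Measure where the fingertips truly are.

Run:
```python
from h import *
s=env.state();T=s['eef_pos'];a=-.33
for n in("side","top"):
    c,W=cam(n);K=np.array([[c["fx"],0,c["cx"]],[0,c["fy"],c["cy"]],[0,0,1.]])
    print(n,"proj tcp",cv2.projectPoints(T[None],np.array(c["rvec"],float),np.array(c["tvec"],float),K,None)[0].ravel().round(1))
    l=W-T; x=l[...,0]*np.cos(a)+l[...,1]*np.sin(a); y=-l[...,0]*np.sin(a)+l[...,1]*np.cos(a); z=W[...,2]
    m=np.isfinite(x)&(abs(x)<60)&(abs(y)<110)
    for lo in range(60,260,10):
        k=m&(z>=lo)&(z<lo+10)
        if k.sum()>2: print(lo,k.sum(),"x",np.percentile(x[k],[5,50,95]).round(),"y",np.percentile(y[k],[5,50,95]).round())
    if n=="side":
        for v in range(150,182): print(v,[ (int(c["image"][v,u].max()),int(z[v,u]) if z[v,u]==z[v,u] else -1,int(y[v,u]) if z[v,u]==z[v,u] else -1) for u in (279,281,283)])
```

```text
side proj tcp [281.4 171.3]
60 7 x [40. 41. 42.] y [-27.  -7.  26.]
70 6 x [39. 40. 42.] y [-14.  13.  39.]
100 9 x [-12.  -4.   7.] y [-9. -5.  2.]
110 11 x [-12.  -4.   7.] y [-12.  -6.  -4.]
120 10 x [-10.  -2.   6.] y [-15. -12.  -4.]
180 34 x [-33.   5.  32.] y [-86. -81.  36.]
190 66 x [-33.  10.  32.] y [-87. -80.  75.]
200 98 x [-34.   7.  31.] y [-90. -20.  65.]
210 58 x [-33.  -5.  30.] y [-95. -87.  62.]
220 190 x [-29.   0.  30.] y [-93. -67.  -8.]
230 42 x [-22.   2.  25.] y [-22. -15.  -5.]
240 36 x [-19.   6.  25.] y [-21. -14.   3.]
250 29 x [-21.  -0.  20.] y [-20. -13.  -3.]
150 [(42, 226, -84), (43, 224, -80), (39, 226, -83)]
151 [(45, 220, -81), (49, 225, -88), (52, 228, -92)]
152 [(35, 224, -93), (35, 222, -90), (33, 220, -87)]
153 [(30, 219, -92), (29, 219, -92), (28, 219, -91)]
154 [(18, 216, -94), (18, 208, -82), (22, 207, -80)]
155 [(11, 211, -93), (12, 209, -90), (11, 207, -86)]
156 [(13, 197, -78), (8, 198, -80), (13, 197, -79)]
157 [(14, 197, -86), (13, 196, -84), (11, 194, -81)]
158 [(13, 190, -81), (13, 192, -84), (12, 192, -83)]
159 [(12, 189, -86), (10
[... 733 characters left out ...]
4 [(107, -1, 79), (109, 5, 70), (108, 3, 73)]
175 [(38, 54, -2), (28, 48, 5), (28, 48, 6)]
176 [(29, -1, -1), (16, 54, -8), (15, 53, -7)]
177 [(19, 47, -6), (14, 47, -6), (16, 46, -4)]
178 [(17, 42, -5), (15, 39, -2), (14, 41, -4)]
179 [(17, 42, -12), (14, 36, -4), (17, 38, -6)]
180 [(36, 34, -8), (37, 30, -2), (36, 37, -11)]
181 [(108, -4, 35), (107, -2, 33), (105, 5, 23)]
top proj tcp [226.6 204.4]
60 3 x [40. 42. 43.] y [-24. -23. -20.]
70 4 x [41. 41. 42.] y [-31. -23. -12.]
190 3 x [27. 28. 29.] y [-53. -50. -41.]
200 6 x [-34.  26.  33.] y [-89. -83. -44.]
210 24 x [-21.   8.  27.] y [-90. -80. -56.]
220 161 x [-29.  10.  32.] y [-90. -78. -59.]
230 3 x [ 6. 24. 27.] y [-88. -84. -78.]
```

The whole gripper sits ~33 mm higher than the reported z (fingertip and body lower edge agree; x and y are fine). That explains the shut-over-the-handle. I correct z by this: true z ≈ reported + 33.

```bash
python3 -m pendant '[[[0.6,0,0,0,0],[0.6,0,0,0,0],[0.6,0,0,0,0],[0.6,0,0,0,0],[0.6,0,0,0,0],[0.6,0,0,0,0],[0.6,0,0,0.02,0],[0.6,0,0,0.03,0]]]'; python3 -m pendant '[[[0.6,0,0,0.02,0],[0.6,0,0,0.035,0],[0.6,0,0,0.045,0],[0.6,0,0,0.053,0],[0.6,0,0,0.053,0],[0,0,0,0.053,0],[0,0,0,0.053,0],[0,0,0,0.053,0]]]'; python3 -m pendant '[[[0,0,0,0,0],[0,0,0,0,0],[0,0,0,0,0],[0,0,0,0,0],[0,0,0,0,0],[0,0,0,0,0],[0,0,0,0,0],[0,0,0,0,0]]]'
```

```text
t: 9.5
eef_pos: [455.9, 322.1, 40.4]
tcp_rot: [3.141, 0.0, -0.329]
ft_force: [0.3, -0.6, -0.7]
opening: 0.582
t: 10.3
eef_pos: [456.5, 322.5, -11.1]
tcp_rot: [-3.141, -0.001, -0.329]
ft_force: [0.6, -0.8, -0.1]
opening: 0.402
t: 11.1
eef_pos: [456.3, 322.4, -11.6]
tcp_rot: [-3.141, -0.0, -0.329]
ft_force: [0.6, -0.4, 3.6]
opening: 0.144
```

```bash
python3 -m pendant '[[[0,0,0,-0.01,0],[0,0,0,-0.025,0],[0,0,0,-0.045,0],[0,0,0,-0.065,0],[0,0,0,-0.085,0],[0,0,0,-0.1,0],[0,0,0,-0.11,0],[0,0,0,-0.11,0]]]'
python3 - <<'E'
from h import *
c,W=cam("side");s=env.state();print(s['eef_pos'],s['opening'],s['ft_force'],s['moment'])
T=s['eef_pos'];a=-.33;l=W-T; x=l[...,0]*np.cos(a)+l[...,1]*np.sin(a); y=-l[...,0]*np.sin(a)+l[...,1]*np.cos(a); z=W[...,2]
for lo in range(45,170,10):
    k=np.isfinite(x)&(x>lo)&(x<lo+10)&(y<-33)&(y>-55)&(z>80)&(z<230)
    if k.sum(): print(lo,k.sum(),"z",np.percentile(z[k],[2,50,98]).round(),"y",np.median(y[k]).round())
k=np.isfinite(x)&(abs(y)<60)&(z>110)&(z<190)&(x>60);print("front",np.percentile(x[k],[97,99,100]).round())
E
```

```text
t: 11.9
eef_pos: [456.5, 322.5, 99.6]
tcp_rot: [-3.14, -0.001, -0.329]
ft_force: [0.5, 0.3, -2.2]
opening: 0.146
[456.14086368 322.32285103  98.62214941] 0.1435405604910817 [-0.15269915  0.37921018 -2.06626254] [0.06164623 0.17779575 0.04358707]
45 30 z [113. 137. 164.] y -43.0
55 25 z [116. 145. 161.] y -46.0
65 35 z [111. 137. 162.] y -45.0
75 36 z [111. 137. 164.] y -46.0
85 24 z [109. 137. 161.] y -43.0
95 36 z [113. 139. 162.] y -45.0
105 35 z [112. 138. 162.] y -46.0
115 22 z [114. 137. 157.] y -44.0
125 33 z [111. 134. 156.] y -43.0
135 32 z [113. 139. 159.] y -44.0
145 23 z [111. 136. 161.] y -43.0
155 13 z [110. 145. 163.] y -45.0
front [156. 159. 159.]
```

```bash
python3 -m pendant '[[[0,0.004,0.015,-0.009,-0.01],[0,0.012,0.05,-0.009,-0.025],[0,0.021,0.085,-0.009,-0.04],[0,0.03,0.12,-0.009,-0.06],[0,0.039,0.157,-0.009,-0.08],[0,0.048,0.195,-0.009,-0.1],[0,0.056,0.225,-0.009,-0.102],[0,0.06,0.24,-0.009,-0.102]]]'; python3 -m pendant '[[[0,0,0,0,0],[0,0,0,0,0],[0,0,0,0,0],[0,0,0,0,0],[0,0,0,0,0],[0,0,0,0,0],[0,0,0,0,0],[0,0,0,0,0]]]'
cat > rel.py <<'E'
from h import *
L=np.array([618.4,24.6]);a=np.radians(-13);Rm=np.array([[np.cos(a),-np.sin(a)],[np.sin(a),np.cos(a)]])
def rel():
    s=env.state();T=s['eef_pos'];print("tcp",T.round(1),"rot",s['tcp_rot'].round(3),"disp frame",((T[:2]-L)@Rm).round(1),"op",round(s['opening'],3),"F",s['ft_force'].round(2))
    out={}
    for n in("side","top"):
        c,W=cam(n);D=W.copy();D[...,:2]=(W[...,:2]-L)@Rm;i=c["image"].astype(int);out[n]=(c,D,i)
    return T,out
E
python3 - <<'E'
from rel import *
T,o=rel();t=(T[:2]-L)@Rm;u=T[2]+12
for n,(c,D,i) in o.items():
    m=np.isfinite(D[...,0])&(D[...,2]>u-8)&(D[...,2]<u+58)&(D[...,0]>t[0]+60)&(D[...,0]<t[0]+170)&(abs(D[...,1]-t[1])<60)&(i.max(-1)>45)
    p=D[m];print(n,m.sum(),"x",np.percentile(p[:,0],[2,98,100]).round(1),"y",np.percentile(p[:,1],[1,50,99]).round(1),"z",np.percentile(p[:,2],[2,98]).round(1))
    # yaw of pan
    print(cv2.minAreaRect(p[:,:2].astype(np.float32)))
cv2.imwrite("pics/d.png",cv2.resize(o["side"][0]["image"][120:250,270:430],None,fx=4,fy=4,interpolation=2))
E
```

```text
t: 12.75
eef_pos: [434.5, 73.8, 106.6]
tcp_rot: [3.141, 0.002, -0.229]
ft_force: [0.3, -0.6, -0.3]
opening: 0.144
t: 13.55
eef_pos: [435.4, 75.9, 107.4]
tcp_rot: [3.142, -0.0, -0.227]
ft_force: [-0.0, -0.0, -2.4]
opening: 0.148
tcp [435.4  75.9 107.4] rot [ 3.142 -0.    -0.227] disp frame [-189.9    8.9] op 0.148 F [-0.02 -0.01 -2.39]
side 818 x [-128.6  -33.5  -31.3] y [-42.   30.7  56.7] z [118.7 170.6]
((-80.45993041992188, 7.796577453613281), (98.09427642822266, 106.10293579101562), 0.11479150503873825)
top 656 x [-101.7  -32.   -28.9] y [-36.5  14.1  52.4] z [115.3 171.5]
((-70.93836975097656, 8.219802856445312), (84.14112091064453, 90.40076446533203), 0.6665935516357422)
```

View pics/d.png

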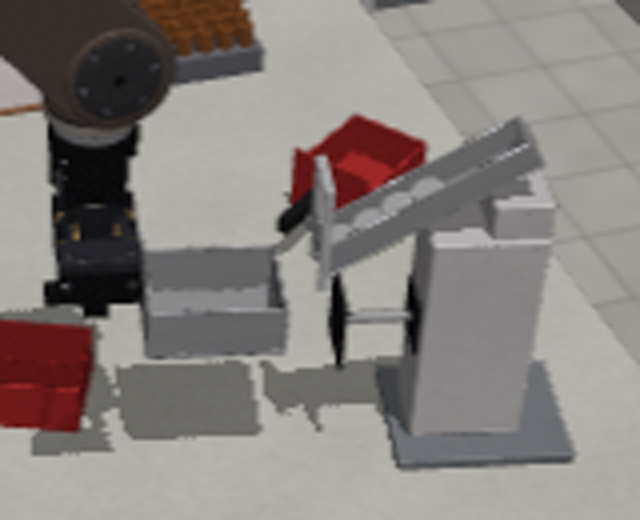

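Pan level, front 31 mm before the lip, top edge 14 mm below the lip, 8 mm to the left. Slide in, centring, then press.

```bash
python3 -m pendant '[[[0,0.003,0.008,0,0],[0,0.01,0.008,0,0],[0,0.018,0.008,0,0],[0,0.026,0.008,0,0],[0,0.034,0.008,0,0],[0,0.038,0.008,0,0],[0,0.038,0.008,0,0],[0,0.038,0.008,0,0]]]'
python3 - <<'E'
from rel import *
T,o=rel();t=(T[:2]-L)@Rm;u=T[2]+12
for n,(c,D,i) in o.items():
    m=np.isfinite(D[...,0])&(D[...,2]>u-8)&(D[...,2]<u+58)&(D[...,0]>t[0]+60)&(D[...,0]<t[0]+162)&(abs(D[...,1]-t[1])<60)&(i.max(-1)>45)
    p=D[m];print(n,m.sum(),"x",np.percentile(p[:,0],[2,98,100]).round(1),"y",np.percentile(p[:,1],[1,50,99]).round(1),"z",np.percentile(p[:,2],[2,98]).round(1))
    m=np.isfinite(D[...,0])&(abs(D[...,1])<45)&(D[...,2]>90)&(D[...,2]<165)&(D[...,0]>5)&(D[...,0]<50)&(i.max(-1)<45)
    if m.sum()>5: print("paddle x",np.percentile(D[m][:,0],[5,50,95]).round(1))
E
```

```text
t: 14.45
eef_pos: [470.4, 59.5, 107.2]
tcp_rot: [3.141, 0.0, -0.227]
ft_force: [-0.2, -0.2, -2.2]
opening: 0.146
tcp [470.4  59.5 107.2] rot [ 3.141  0.    -0.227] disp frame [-152.1    0.7] op 0.146 F [-0.19 -0.19 -2.19]
side 800 x [-90.    4.3   7.2] y [-49.9  22.9  49.8] z [117.9 170.1]
paddle x [14.  15.4 16.8]
top 554 x [-58.9   5.3   7.4] y [-44.5   5.2  44.6] z [114.5 170.6]
```

```bash
python3 -m pendant '[[[0,0.008,0,0,0],[0,0.015,0,0,0],[0,0.022,0,0,0],[0,0.029,0,0,0],[0,0.03,0,0,0],[0,0.03,0,0,0],[0,0.03,0,0,0],[0,0.03,0,0,0]]]';python3 -m pendant '[[[0,0,0,0,0],[0,0,0,0,0],[0,0,0,0,0],[0,0,0,0,0],[0,0,0,0,0],[0,0,0,0,0],[0,0,0,0,0],[0,0,0,0,0]]]'
python3 - <<'E'
from rel import *
T,o=rel()
c,D,i=o["side"];m=np.isfinite(D[...,0])&(abs(D[...,1])<45)&(D[...,2]>90)&(D[...,2]<165)&(D[...,0]>5)&(D[...,0]<50)&(i.max(-1)<45)
if m.sum()>5: print("paddle x",m.sum(),np.percentile(D[m][:,0],[5,50,95]).round(1))
a=cv2.resize(c["image"][130:230,290:420],None,fx=4,fy=4,interpolation=2)
b=cv2.resize(o["top"][0]["image"][80:180,275:345],None,fx=4,fy=4,interpolation=2)
cv2.imwrite("pics/e.png",np.hstack([a,b]))
E
```

```text
t: 15.35
eef_pos: [499.3, 52.8, 107.2]
tcp_rot: [3.141, 0.001, -0.227]
ft_force: [-2.8, 0.7, -2.5]
opening: 0.146
t: 16.15
eef_pos: [499.8, 52.7, 107.3]
tcp_rot: [3.142, 0.0, -0.227]
ft_force: [-3.8, 1.5, -3.7]
opening: 0.146
tcp [499.8  52.7 107.3] rot [ 3.142  0.    -0.227] disp frame [-121.9    0.7] op 0.146 F [-3.79  1.46 -3.7 ]
```

View pics/e.png

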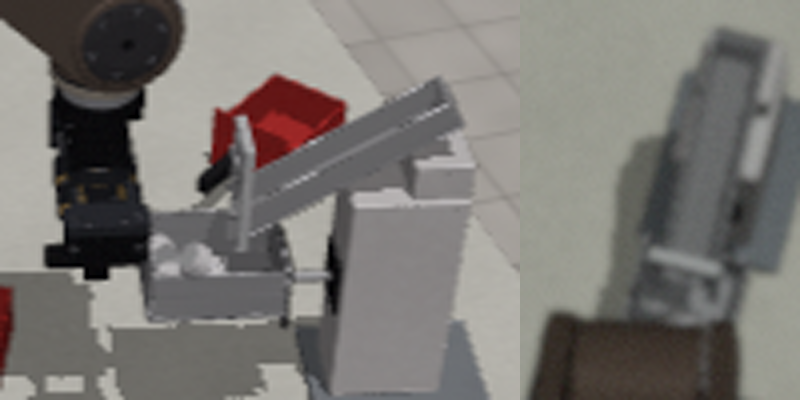

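Chute empty, pots visible in the pan (crop (180,255)); paddle pressed. Back off slowly.

```bash
python3 -m pendant '[[[0,-0.003,0,0,0],[0,-0.009,0,0,0],[0,-0.018,0,0,0],[0,-0.028,0,0,0],[0,-0.04,0,0,0],[0,-0.052,0,0,0],[0,-0.062,0,0,0],[0,-0.07,0,0,0]]]';python3 -m pendant '[[[0,0,0.01,0,0],[0,0.002,0.028,0,0],[0,0.007,0.05,0,0],[0,0.015,0.075,0,0],[0,0.025,0.1,0,0],[0,0.035,0.125,0,0],[0,0.043,0.145,0,0],[0,0.047,0.155,0,0]]]'
python3 - <<'E'
from rel import *
T,o=rel()
c,D,i=o["side"]
cv2.imwrite("pics/f.png",cv2.resize(c["image"][150:400,230:450],None,fx=2.4,fy=2.4,interpolation=2))
c,W=cam("top");i=c["image"].astype(int);m=np.isfinite(W[...,0])&(i.max(-1)<60)&(abs(W[...,0]-575)<150)&(abs(W[...,1]+327)<150)&(abs(W[...,2])<15);print(m.sum(),cv2.minAreaRect(W[m][:,:2].astype(np.float32)))
E
```

```text
t: 17.05
eef_pos: [430.7, 68.7, 107.5]
tcp_rot: [3.142, -0.0, -0.227]
ft_force: [0.2, 0.2, -1.8]
opening: 0.142
t: 17.85
eef_pos: [442.8, -95.2, 107.4]
tcp_rot: [3.141, -0.001, -0.229]
ft_force: [-0.4, 0.4, -1.7]
opening: 0.15
tcp [442.8 -95.2 107.4] rot [ 3.141e+00 -1.000e-03 -2.290e-01] disp frame [-144.1 -156.3] op 0.15 F [-0.44  0.41 -1.71]
2857 ((575.4439086914062, -327.20672607421875), (191.8572235107422, 193.29653930664062), 21.144899368286133)
```

View pics/f.png

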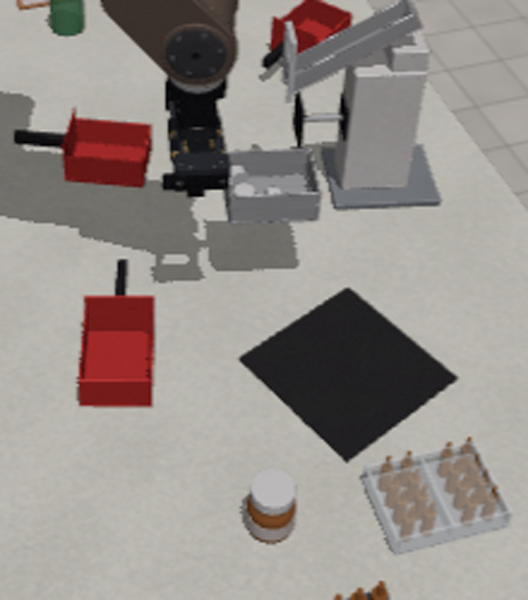

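```bash
python3 -m pendant '[[[0,0.004,0.01,0,0],[0,0.013,0.032,0,0],[0,0.026,0.062,0,0],[0,0.04,0.095,0,0],[0,0.054,0.13,0,0],[0,0.067,0.16,0,0],[0,0.076,0.182,0,0],[0,0.081,0.196,0,0]]]';python3 -m pendant '[[[0,0,0,0.005,0],[0,0,0,0.015,0],[0,0,0,0.03,0],[0,0,0,0.045,0],[0,0,0,0.06,0],[0,0,0,0.075,0],[0,0,0,0.085,0],[0,0,0,0.09,0]]]'
python3 - <<'E'
from h import *
s=env.state();T=s['eef_pos'];print(T,s['tcp_rot'],s['opening'],s['ft_force']); a=s['tcp_rot'][2]
for n in("side","top"):
    c,W=cam(n);l=W-T; x=l[...,0]*np.cos(a)+l[...,1]*np.sin(a); y=-l[...,0]*np.sin(a)+l[...,1]*np.cos(a); z=W[...,2]
    k=np.isfinite(x)&(x>45)&(x<170)&(abs(y)<60)&(z>12)&(z<100)&(c["image"].max(-1)>60)
    p=np.stack([x[k],y[k],z[k]],1);print(n,np.percentile(p,[2,50,98],axis=0).round(1).tolist())
print("pan origin est",T[:2]+100*np.array([np.cos(a),np.sin(a)]))
E
```

```text
t: 18.8
eef_pos: [477.5, -303.7, 107.2]
tcp_rot: [3.141, -0.0, -0.227]
ft_force: [0.4, 0.8, -1.8]
opening: 0.147
t: 19.6
eef_pos: [476.9, -301.2, 16.3]
tcp_rot: [-3.141, 0.002, -0.226]
ft_force: [-0.3, 0.2, -2.7]
opening: 0.146
[ 476.91967972 -301.1547971    16.29617228] [-3.14087301e+00  1.50258794e-03 -2.26246623e-01] 0.1463863997236142 [-0.31131308  0.24011988 -2.73172882]
side [[50.7, -47.7, 27.0], [108.5, 8.2, 49.2], [156.7, 45.4, 78.8]]
top [[58.4, -43.7, 22.0], [134.8, 16.4, 33.3], [158.0, 44.6, 80.1]]
pan origin est [ 574.37120174 -323.58693601]
```

Correct 3 mm in y, lower the last 24 mm gently, then release.

```bash
python3 -m pendant '[[[0,0.001,0.003,0.005,0],[0,0.001,0.003,0.01,0],[0,0.001,0.003,0.014,0],[0,0.001,0.003,0.018,0],[0,0.001,0.003,0.02,0],[0,0.001,0.003,0.022,0],[0,0.001,0.003,0.0235,0],[0,0.001,0.003,0.0235,0]]]'; python3 -m pendant '[[[0,0,0,0,0],[0.4,0,0,0,0],[0.4,0,0,0,0],[0.4,0,0,0,0],[0.4,0,0,0,0],[0.4,0,0,0,0],[0.4,0,0,0,0],[0.4,0,0,0,0]]]'
```

```text
t: 20.5
eef_pos: [477.5, -305.5, -6.2]
tcp_rot: [3.142, 0.0, -0.227]
ft_force: [-0.7, -0.7, -1.9]
opening: 0.147
t: 21.3
eef_pos: [477.6, -305.5, -6.1]
tcp_rot: [3.141, -0.0, -0.227]
ft_force: [-0.4, -0.3, -0.1]
opening: 0.397
```

```bash
python3 -m pendant '[[[0.4,0,0,-0.01,0],[0.4,0,0,-0.03,0],[0.4,0,0,-0.06,0],[0.4,0,0,-0.1,0],[0.4,0,0,-0.14,0],[0.4,-0.03,0,-0.18,0],[0.4,-0.06,-0.02,-0.2,0],[0.4,-0.06,-0.05,-0.2,0]]]'; python3 -m pendant '[[[0.4,0,-0.04,0,0],[0.4,0,-0.08,0,0],[0.4,0,-0.12,0,0],[0.4,0,-0.16,0,0],[0.4,0,-0.2,0,0],[0.4,0,-0.2,0,0],[0.4,0,-0.2,0,0],[0.4,0,-0.2,0,0]]]'
python3 - <<'E'
from h import *
c,W=cam("top");d,V=cam("side")
w=W[120:260,360:470].reshape(-1,3);i=c["image"][120:260,360:470].reshape(-1,3).astype(int)
for nm,ww in(("top",W),("side",V)):
    p=ww.reshape(-1,3);k=np.isfinite(p[:,0])&(abs(p[:,0]-540)<140)&(abs(p[:,1]+320)<100)&(p[:,2]>34)&(p[:,2]<85);p=p[k]
    r=cv2.minAreaRect(p[:,:2].astype(np.float32));print(nm,k.sum(),r,np.percentile(p[:,2],[5,50,95]).round(1))
a=cv2.resize(c["image"][130:235,370:480],None,fx=4,fy=4,interpolation=2);b=cv2.resize(d["image"][210:315,280:370],None,fx=4,fy=4,interpolation=2)
cv2.imwrite("pics/z.png",np.hstack([a,b])); print(env.state()['eef_pos'])
E
```

```text
t: 22.1
eef_pos: [428.7, -243.3, 197.4]
tcp_rot: [3.139, -0.004, -0.23]
ft_force: [1.5, 0.1, 0.4]
opening: 0.402
t: 22.9
eef_pos: [475.3, -49.0, 194.2]
tcp_rot: [3.141, -0.0, -0.228]
ft_force: [-0.1, 0.0, -0.3]
opening: 0.401
top 399 ((532.7879638671875, -318.8663024902344), (91.87596130371094, 204.32640075683594), 77.01197052001953) [35.1 51.8 70.9]
side 737 ((532.1686401367188, -319.2857360839844), (98.17537689208984, 204.15859985351562), 77.55937194824219) [35.7 48.8 68.2]
[475.25546385 -49.35134206 194.02629811]
```

View pics/z.png

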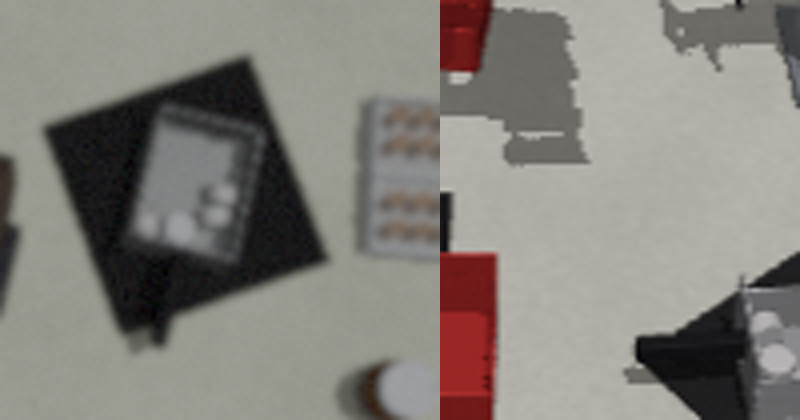

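```bash
python3 -c "
from cell import env
print(env.job_done())"
```

```text
the job is handed in; nothing more can be done
None
```

The dose pan, with all four pots in it, is standing on the black mat. The gripper has let go and moved clear, and I handed the job in at about 23 s.

- **Picking up the pan:** The first two attempts to grip the handle failed. In the first, the fingers had not finished closing before I lifted. In the second, they shut above the bar, because the reported TCP height read about 33 mm lower than where the cameras showed the fingertips. I corrected for that, and the third grip held (opening 0.145). The pan had not moved in the meantime.
- **Filling the pan:** I held the pan level under the lip and pressed the paddle about 20 mm with its front; I inferred that depth from the arm's position. The pictures then showed the chute empty and no pots on the table in view.
- **Final check:** The last picture shows four pots in the pan. The pan's centre measures about 2 mm from the mat's centre. Its rim heights (about 52 mm, and 71 mm at the end wall) suggest it lies flat.
- **Bystanders:** The arm never went near the bottle, jar, ampoule tray or red pans. I did not re-measure their positions at the end.

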